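# Find the high spot of a drum with the plunger indicator

### The job

Slide the dial indicator up to the drum by its red post until its sprung plunger is about half pressed in, gently, never so hard that it bottoms out. Then turn the drum right round once by its black crank knob while the plunger rides on the band, watching or feeling for the highest spot, and leave the drum with that highest spot under the plunger, the plunger still pressing on it. Let go, and leave the tape measure, the tin and the try square where they are.

Things in the scene. Friction and masses are not known exactly. Their poses are not given: they have to be found in the camera images.
- rig: Fixed grey base plate, 130 x 336 x 12 mm, carrying the drum at its -y end and the indicator at its +y end (plate's own axes). Origin: centre of its underside, on the bench top; z up. The indicator slides along the plate's y, toward the drum in -y.
- spindle (a point): Point on the vertical spindle axis, 55 mm above the bench (plunger height). The running band round it, 44 to 66 mm above the bench, has 58 mm radius save for two smooth rises 40 to 60 degrees wide, over 100 degrees apart: a false one 2 mm high (radius 60) and the true high spot 4 mm high (radius 62). Where they lie relative to the crank differs every time.
- drum: Steel drum turning endlessly on the spindle (friction about 0.1 N m, stays where left). Its top flange, 140 mm across, top face 72 mm above the bench, hides the running band below it. Origin: on the spindle axis at bench height; the crank knob lies along the drum's own +y.
- crank (a point): Grasp point on the black crank knob on the flange, 45 mm from the spindle axis, 102 mm above the bench. Knob upright, round, 22 mm across, from 75 to 122 mm above the bench; it spins freely on its own pin, so a hand can carry it round without turning.
- post (a point): Grasp point on the red upright post of the indicator carriage, 100 mm above the bench; post 20 x 20 mm, square to the rig, top at 120 mm. The dial, 62 mm across, its face 69 mm above the bench, is centred 53 mm ahead of it. The carriage has 50 mm of travel toward the drum and a stiff friction of about 11 N; it stays where left.
- plunger: The indicator's sprung plunger: thin level rod with a round 8 mm brass tip, 55 mm above the bench, pointing at the spindle axis. 10 mm of travel into the indicator; spring force 0.7 N fully out, rising 0.7 N per mm to 7.7 N, where it bottoms. Its own y points away from the drum.
- tip (a point): Foremost point of the plunger tip. When the plunger is fully out it lies 125 mm ahead of the post toward the drum. The contact gives about 0.1 mm per N, so the pressed tip stands up to 0.8 mm inside the band's radius.
- needle (a joint): Red needle on the white dial, seen from above: the reading. 0 with the plunger fully out (needle points to the drum), growing clockwise 0.55 rad per mm that the plunger is pressed in, 5.5 rad when bottomed.
- tape: Yellow tape measure, 32 x 82 x 66 mm, loose on the bench; origin at the centre of its underside.
- tin: Yellow round tin with grey lid, 72 mm across, 49 mm high, loose on the bench; origin at the centre of its underside.
- square: Steel try square lying flat, 92 x 166 x 18 mm, loose on the bench; origin at the centre of its underside.

How it is judged:
By the outcome, as a careful person would: the job done as asked, in the order asked, and still so for the second after the job is handed in, with the robot touching nothing.
It also fails if it takes over 72 s, if anything falls off the work surface, if the arm or the gripper's body presses on something with over 40 N, if the wrist force passes 120 N, or if a joint passes its speed limit or range.

### The arm

A 7-joint arm with a two-finger parallel gripper is mounted at the origin on the work surface; the furniture and walls round the work are solid. World frame = base frame: x ahead of the robot, y to its left, z up, the work surface at z = 0. Lengths are in mm, angles in rad, forces in N, time in s.
With the tool pointing down it reaches from about 400 to 850 mm from the base axis. Payload 4.5 kg.
Tool frame: the origin (TCP) lies on the mounting face of the last link; the fingertips stand 166 mm ahead of it and the grasp point (between the pads) lies 147 mm ahead of it (bot.grasp_offset is the distance from the TCP to the grasp point, in mm); z points along the fingers, y is the direction in which the jaws open and shut (so a half turn about z gives the same grasp; the last joint's range is limited). The gripper opens to 88 mm and grips with 3 to 60 N. Pads are 18 mm wide; open, the fingers measure 123 mm over their backs; the gripper's body (75 mm by 187 mm) begins 45 mm behind the grasp point.
Start: joints at [-1.197, 0.689, -0.195, 1.565, 0.157, 0.902, -0.215], TCP at [208.291, 589.282, 404.743] pointing down, gripper open.
Joint ranges: [-3.01, 3.01], [-0.46, 2.08], [-1.47, 1.51], [0.13, 2.56], [-1, 4.14], [0.04, 2.09], [-2.66, 2.66]. Speed limits (rad/s): [2.57, 2.57, 3.14, 3.14, 3.14, 3.14, 3.14].

### API

Orientations are given as a 3x3 rotation matrix whose columns are the frame's x, y, z axes.
In Python, from station import bot gives the robot as it stands. The module is installed in compiled form; this text tells all that it offers.
- The arm moves only by the tool jog_arm, never from a script. Its argument "motion" is a list of rows, each an object of numbers: "x", "y", "z": the shift along the tool's x, y, z in mm; "rx", "ry", "rz": the turn, a rotation vector about the tool's x, y, z in degrees; "gripper": the finger opening in mm, from 0 to 88.1. In form: [{"x": .., "y": .., "z": .., "rx": .., "ry": .., "rz": .., "gripper": ..}, ...]. A call has 1 to 5 rows; each row is the pose to reach, as a shift and turn from the pose measured when the call began, along the tool's axes at that moment; what a row does not reach only later rows make up. A row lasts 1/12 s, in which the tool goes at most 41.7 mm and 7.16 degrees, less where a joint would pass 70% of its speed; a pose out of reach is approached as far as the arm can. A call with a gripper value outside its range is refused whole. The fingers move at their own pace and stop on an object; "squeeze" is the grip in N (left out, the last holds). Time passes only in rows, so rows that repeat a pose let the fingers close. It gives the time, the measured TCP pose, the force and the opening at its end, in the units of the state.
- bot.read_state(): the state, without advancing time (a new reading comes with each control period).
- bot.capture(name): name is "scene" or "top" or "wrist"; returns a dict with "pixels" (400x640x3 uint8, red, green, blue), "range_z" (400x640 float32, mm along the optical axis (not along the pixel's ray), 0 where there is no reading), "camera_matrix" (3x3 intrinsics, pixels), "extrinsics" (4x4, takes a point from world to camera coordinates). Camera axes: x right, y up, looking along -z (the intrinsics and any distortion apply to the point x, -y, -z); pixel columns grow to the right and rows downward; lengths in mm; the calibration is good to about 2 mm. A picture is of the moment at which its call begins.
- bot.sign_off(): hands the job in, once; it reports no verdict.
The state is a dict: "time": time; "qpos": joint angles; "qvel": joint speeds; "joint_torque": joint torques, N m; "tcp_pos": TCP position; "eef_rot": TCP orientation; "contact_force": force on the tool from outside, world axes, zero at the start; "moment": the same for the moment, N m; "finger_gap": finger opening in mm.
Only numpy, scipy, OpenCV 4.12 (cv2) and the standard library are available. Lean on these libraries where they do the work, as an engineer would, in place of code of your own. Each camera call takes 0.05 s, during which the arm holds its last target. There are 200 camera calls.

## Working session

There is one attempt and no reset: what is moved stays moved. The work goes in short steps, Python scripts to look and compute and a tool call to move; the robot and the scene stay as the last step left them, time stands still between calls to the robot, and variables do not carry over. Pictures are saved under pics/ and viewed, about 8 in all and at most 12, crops included, and the job is handed in when it is done.

Besides the shell and the picture viewer there is one more tool, called by a JSON object that holds its "op" and its "data", one argument or row to a line. jog_arm: Moves the arm, as the interface text tells. Its arguments: {"type":"object","properties":{"motion":{"type":"array"},"squeeze":{"type":"number"}},"required":["motion"]}

```bash
mkdir -p pics; cat > h.py <<'E'
import numpy as np, cv2
from station import bot
def cap(n,fn=None):
    c=bot.capture(n)
    if fn: cv2.imwrite('pics/'+fn,c['pixels'][:,:,::-1])
    return c
def cloud(c):
    K=c['camera_matrix'];E=c['extrinsics'];z=c['range_z']
    v,u=np.mgrid[:400,:640]
    X=(u-K[0,2])/K[0,0]*z;Y=(v-K[1,2])/K[1,1]*z
    P=np.stack([X,-Y,-z,np.ones_like(z)],-1)
    W=P@np.linalg.inv(E).T
    W=W[...,:3]; W[z==0]=np.nan
    return W
E
python3 - <<'E'
from h import *
s=bot.read_state();print(s)
a=cap('scene');b=cap('top')
im=np.vstack([a['pixels'],b['pixels']])[:,:,::-1]
cv2.imwrite('pics/a.png',cv2.resize(im,(480,600)))
cv2.imwrite('pics/top.png',b['pixels'][:,:,::-1])
print(b['camera_matrix'],b['extrinsics'])
np.save('top.npy',cloud(b));np.save('topi.npy',b['pixels'])
E
```

```text
{'time': 0.0, 'qpos': array([-1.19719314,  0.68997466, -0.19453556,  1.56631988,  0.15730118,
        0.90252531, -0.21508983]), 'qvel': array([-0.00186244, -0.0001603 ,  0.00089205, -0.00011898, -0.00018392,
        0.00086618, -0.00047377]), 'joint_torque': array([ 1.62984593e-04, -5.27556753e+01, -1.26672562e+00, -1.53428149e+01,
       -5.25827799e-02,  6.35184944e-03,  1.53027263e-04]), 'tcp_pos': array([208.22277779, 588.94941677, 403.92256994]), 'eef_rot': array([[-9.42856636e-01,  3.33198321e-01, -4.92508164e-04],
       [ 3.33198662e-01,  9.42854990e-01, -1.76649055e-03],
       [-1.24227906e-04, -1.82965040e-03, -9.99998318e-01]]), 'contact_force': array([-0.11936196,  0.14104834,  0.36043539]), 'moment': array([-0.04940344, -0.04743697, -0.00550474]), 'finger_gap': 88.4569821695161}
[[380.6289901    0.         318.64235804]
 [  0.         380.6289901  198.30423275]
 [  0.           0.           1.        ]] [[ 2.07811702e-02 -9.99706197e-01  1.24765001e-02  5.89357201e+01]
 [ 9.96138724e-01  2.17684704e-02  8.50516096e-02 -5.13659908e+02]
 [-8.52982155e-02  1.06608530e-02  9.96298430e-01 -9.14285418e+02]
 [ 0.00000000e+00  0.00000000e+00  0.00000000e+00  1.00000000e+00]]
```

View pics/top.png

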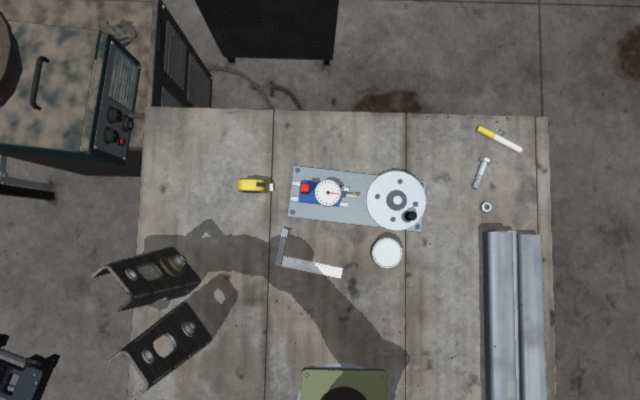

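View pics/a.png

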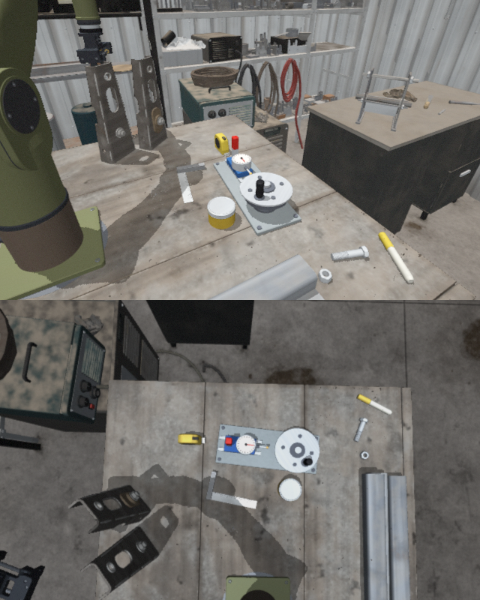

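Top view: red post at about (305,188), dial (328,193), spindle (397,200), black knob (410,215), tape (255,185), tin (387,251), square (310,255).

```bash
python3 - <<'E'
from h import *
W=np.load('top.npy');I=np.load('topi.npy').astype(int)
roi=np.zeros((400,640),bool);roi[160:235,285:430]=1
r,g,b=I[...,0],I[...,1],I[...,2]
z=W[...,2]
def show(n,m):
    print(n,m.sum(),np.nanmedian(W[m],0).round(1),np.nanmin(W[m],0).round(1),np.nanmax(W[m],0).round(1))
show('post',roi&(r>140)&(g<70)&(z>112))
show('knob',roi&(z>114)&(r<90))
f=roi&(z>66)&(z<78)&(np.arange(640)[None,:]>360)
show('flange',f)
p=W[f][:,:2]; c,rad=cv2.minEnclosingCircle(p.astype(np.float32)); print('flange circ',c,rad)
pl=roi&(z>7)&(z<17); rect=cv2.minAreaRect(W[pl][:,:2].astype(np.float32)); print('plate',rect)
d=roi&(z>64)&(z<75)&(np.arange(640)[None,:]<350); show('dial',d); print(cv2.minEnclosingCircle(W[d][:,:2].astype(np.float32)))
x=cv2.resize(I[150:250,240:440].astype(np.uint8)[:,:,::-1],(800,400),interpolation=cv2.INTER_CUBIC);cv2.imwrite('pics/c.png',x)
E
```

```text
post 37 [530.2 101.5 119.6] [519.3  94.7 115.6] [535.1 110.5 123. ]
knob 69 [ 471.2 -132.3  121.8] [ 460.6 -143.8  116. ] [ 480.4 -124.2  125.9]
flange 2522 [ 509.  -105.3   72.4] [ 438.1 -178.5   66.4] [576.8 -39.7  78. ]
flange circ (507.1960754394531, -109.33502960205078) 70.10165405273438
plate ((494.24041748046875, -22.976882934570312), (336.4561462402344, 173.18833923339844), 84.75889587402344)
dial 537 [521.5  50.7  68.7] [492.9  20.4  64.5] [551.9 111.7  73.8]
((521.7283325195312, 65.97473907470703), 45.80491638183594)
```

View pics/c.png

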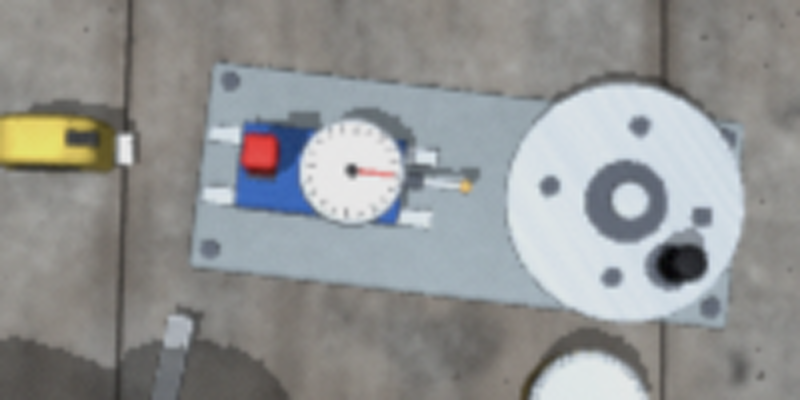

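```bash
cat >> h.py <<'E'
def ray(c,u,v,z):
    K=c['camera_matrix'];E=c['extrinsics'];Ei=np.linalg.inv(E)
    d=Ei[:3,:3]@np.array([(u-K[0,2])/K[0,0],-(v-K[1,2])/K[1,1],-1]);o=Ei[:3,3]
    return o+d*(z-o[2])/d[2]
def tool(dw):  # world shift -> tool shift
    return bot.read_state()['eef_rot'].T@np.array(dw)
E
python3 - <<'E'
from h import *
c=cap('top');print('cam',np.linalg.inv(c['extrinsics'])[:3,3])
q=lambda u,v,z:ray(c,240+(u-1.5)/4,150+(v-1.5)/4,z)
P=q(262,152,120);D=q(352,171,69);S=q(626,202,72);Kn=q(686,263,122);T=q(467,187,59)
for n,p in zip('PDSKT',(P,D,S,Kn,T)):print(n,p.round(1))
co=[q(*x,12) for x in((216,64),(742,122),(723,327),(191,266))]
print(np.round(co,1)); m=np.mean(co,0);a=(co[0]+co[3]-co[1]-co[2]);a/=np.linalg.norm(a);print(m,a)
print(np.linalg.norm((P-D)[:2]),np.linalg.norm((P-S)[:2]),np.linalg.norm((Kn-S)[:2]),(P-S)[:2]/np.linalg.norm((P-S)[:2]))
s=bot.read_state();t=np.array([P[0],P[1],300])
print('tool shift',tool(t-s['tcp_pos']))
E
```

```text
cam [432.46485769  79.84705757 953.85341671]
P [526.8 101.2 120. ]
D [522.6  49.7  69. ]
S [ 507.7 -110.2   72. ]
K [ 470.6 -132.5  122. ]
T [515.6 -18.8  59. ]
[[ 593.7  134.    12. ]
 [ 564.6 -195.7   12. ]
 [ 436.5 -183.5   12. ]
 [ 467.2  146.1   12. ]]
[515.50656496 -24.78928426  12.        ] [0.09038243 0.99590713 0.        ]
51.68719779509406 212.27440042807888 43.27023156793596 [0.09026393 0.99591788]
tool shift [-462.89912681 -353.63342038  104.63769231]
```

```bash
python3 - <<'E'
from h import *
W=np.load('top.npy')
for n,(a,b,c,d) in dict(br=(240,380,90,215),tape=(170,200,230,275),all=(100,400,215,600)).items():
    w=W[a:b,c:d].reshape(-1,3); w=w[w[:,2]>30]
    print(n,w.min(0).round(),w.max(0).round())
    for z in (100,200,250,300):
        k=w[w[:,2]>z]; 
        if len(k):print(z,len(k),k.min(0).round(),k.max(0).round())
E
```

```text
br [158. 322.  30.] [387. 442. 329.]
100 5916 [163. 325. 100.] [383. 442. 329.]
200 3590 [168. 329. 200.] [379. 442. 329.]
250 2731 [171. 332. 250.] [376. 442. 329.]
300 1276 [184. 336. 300.] [373. 440. 329.]
tape [523. 196.  30.] [554. 266.  68.]
all [  46. -471.   30.] [613. 266. 126.]
100 168 [ 461. -144.  100.] [538. 113. 126.]
```

{"op": "jog_arm", "data": {
  "motion": [
    {"z":-40},
    {"z":-80},
    {"z":-120},
    {"z":-160},
    {"z":-160}
  ]
}}

```text
$.motion[0]: bad value
```

{"op": "jog_arm", "data": {
  "motion": [
    {"x":-33,"y":-25},
    {"x":-66,"y":-50},
    {"x":-99,"y":-75},
    {"x":-132,"y":-100},
    {"x":-165,"y":-125}
  ]
}}

```text
$.motion[0]: bad value
```

```bash
python3 - <<'E'
from h import *
s=bot.read_state();print(s['time'],s['tcp_pos'],s['qpos'],tool(np.array([526.8,101.2,330])-s['tcp_pos']),s['contact_force'])
E
```

```text
0.15 [208.27337157 589.02353647 404.08356619] [-1.19716447  0.68982167 -0.19451763  1.56607267  0.15730561  0.90251146
 -0.21510001] [-462.88719753 -353.67222722   74.63771564] [ 0.15278681 -0.7484719  -0.62058951]
```

{"op": "jog_arm", "data": {
  "motion": [
    {"x":0,"y":0,"z":-40,"rx":0,"ry":0,"rz":0,"gripper":88},
    {"x":0,"y":0,"z":-80,"rx":0,"ry":0,"rz":0,"gripper":88},
    {"x":0,"y":0,"z":-120,"rx":0,"ry":0,"rz":0,"gripper":88},
    {"x":0,"y":0,"z":-160,"rx":0,"ry":0,"rz":0,"gripper":88},
    {"x":0,"y":0,"z":-160,"rx":0,"ry":0,"rz":0,"gripper":88}
  ]
}}

```text
time: 0.57
tcp_pos: [208.4, 590.3, 572.7]
eef_rot: [[-0.943, 0.334, 0.003], [0.334, 0.943, 0.014], [0.001, 0.014, -1.0]]
contact_force: [-0.3, 1.1, 1.4]
finger_gap: 88.0
```

{"op": "jog_arm", "data": {
  "motion": [
    {"x":-32,"y":-24,"z":0,"rx":0,"ry":0,"rz":-3,"gripper":88},
    {"x":-64,"y":-48,"z":0,"rx":0,"ry":0,"rz":-6,"gripper":88},
    {"x":-96,"y":-73,"z":0,"rx":0,"ry":0,"rz":-9,"gripper":88},
    {"x":-128,"y":-97,"z":0,"rx":0,"ry":0,"rz":-12,"gripper":88},
    {"x":-160,"y":-121,"z":0,"rx":0,"ry":0,"rz":-14.3,"gripper":88}
  ]
}}

```text
time: 0.98
tcp_pos: [319.4, 421.0, 570.3]
eef_rot: [[-0.996, 0.088, 0.003], [0.088, 0.996, 0.013], [-0.002, 0.013, -1.0]]
contact_force: [0.5, 0.8, -0.4]
finger_gap: 88.3
```

```bash
cat >> h.py <<'E'
def st(t):
    s=bot.read_state();R=s['eef_rot'];print('t',round(s['time'],2),s['tcp_pos'].round(1),'F',s['contact_force'].round(1),'gap',round(s['finger_gap'],1),'shift',tool(np.array(t)-s['tcp_pos']).round(1),'yang',np.degrees(np.arctan2(R[0,1],R[1,1])).round(2),'tilt',R[:2,2].round(4),'q',s['qpos'].round(2))
E
python3 -c "
from h import *
st([526.8,101.2,330])"
```

```text
t 0.98 [319.4 421.  570.3] F [ 0.5  0.8 -0.4] gap 88.3 shift [-234.1 -303.5  236.8] yang 5.03 tilt [0.0033 0.0131] q [-0.83  0.39 -0.27  1.6   0.11  1.16  0.36]
```

{"op": "jog_arm", "data": {
  "motion": [
    {"x":-23,"y":-30,"z":0,"rx":0,"ry":0,"rz":0,"gripper":88},
    {"x":-46,"y":-60,"z":0,"rx":0,"ry":0,"rz":0,"gripper":88},
    {"x":-69,"y":-90,"z":0,"rx":0,"ry":0,"rz":0,"gripper":88},
    {"x":-92,"y":-120,"z":0,"rx":0,"ry":0,"rz":0,"gripper":88},
    {"x":-115,"y":-150,"z":10,"rx":0,"ry":0,"rz":0,"gripper":88}
  ]
}}

```text
time: 1.4
tcp_pos: [421.7, 260.0, 559.6]
eef_rot: [[-0.996, 0.088, 0.006], [0.088, 0.996, 0.015], [-0.005, 0.016, -1.0]]
contact_force: [0.9, 0.1, 0.4]
finger_gap: 87.8
```

{"op": "jog_arm", "data": {
  "motion": [
    {"x":-20,"y":-25,"z":22,"rx":0,"ry":0,"rz":0,"gripper":88},
    {"x":-40,"y":-50,"z":45,"rx":0,"ry":0,"rz":0,"gripper":88},
    {"x":-60,"y":-75,"z":67,"rx":0,"ry":0,"rz":0,"gripper":88},
    {"x":-80,"y":-100,"z":90,"rx":0,"ry":0,"rz":0,"gripper":88},
    {"x":-100,"y":-125,"z":112,"rx":0,"ry":0,"rz":0,"gripper":88}
  ]
}}

```text
time: 1.82
tcp_pos: [511.4, 127.0, 444.8]
eef_rot: [[-0.996, 0.088, 0.006], [0.088, 0.996, 0.015], [-0.005, 0.016, -1.0]]
contact_force: [0.4, 0.5, 0.4]
finger_gap: 87.9
```

```bash
python3 -c "
from h import *
st([526.8,101.2,330])"
```

```text
t 1.82 [511.4 127.  444.8] F [0.4 0.5 0.4] gap 87.9 shift [-17.1 -26.1 114.5] yang 5.03 tilt [0.0059 0.0151] q [-0.21  0.51 -0.19  1.81  0.11  0.82  1.04]
```

```bash
cat >> h.py <<'E'
from scipy.spatial.transform import Rotation as Ro
Y=np.array([.0903,.9959,0]);Rt=np.stack([np.cross(Y,[0,0,-1]),Y,[0,0,-1]],1)
def rv(): print('rotvec',np.degrees(Ro.from_matrix(bot.read_state()['eef_rot'].T@Rt).as_rotvec()).round(2))
E
python3 -c "
from h import *
st([526.8,101.2,300]);rv()"
```

```text
t 1.82 [511.4 127.  444.8] F [0.4 0.5 0.4] gap 87.9 shift [-16.9 -26.6 144.5] yang 5.03 tilt [0.0059 0.0151] q [-0.21  0.51 -0.19  1.81  0.11  0.82  1.04]
rotvec [0.89 0.26 0.15]
```

{"op": "jog_arm", "data": {
  "motion": [
    {"x":-4,"y":-7,"z":36,"rx":0.2,"ry":0,"rz":0,"gripper":88},
    {"x":-8,"y":-13,"z":72,"rx":0.5,"ry":0.1,"rz":0,"gripper":88},
    {"x":-13,"y":-20,"z":108,"rx":0.9,"ry":0.3,"rz":0.15,"gripper":88},
    {"x":-17,"y":-26.5,"z":140,"rx":0.9,"ry":0.3,"rz":0.15,"gripper":88},
    {"x":-17,"y":-26.5,"z":140,"rx":0.9,"ry":0.3,"rz":0.15,"gripper":88}
  ]
}}

```text
time: 2.23
tcp_pos: [525.2, 99.1, 298.9]
eef_rot: [[-0.996, 0.092, -0.011], [0.092, 0.996, -0.004], [0.011, -0.005, -1.0]]
contact_force: [-0.5, -0.5, 0.2]
finger_gap: 87.9
```

```bash
python3 -c "
from h import *
st([526.8,101.2,247]);rv()
c=cap('wrist','w1.png');t=cap('top')
im=np.vstack([cv2.resize(c['pixels'],(480,300)),cv2.resize(t['pixels'][150:275,240:440],(480,300))])[:,:,::-1]
cv2.imwrite('pics/w1.png',im)
W=cloud(c);I=c['pixels'].astype(int);m=(I[...,0]>140)&(I[...,1]<80)&(W[...,2]>114)
print(m.sum(),np.nanmedian(W[m],0),np.nanmin(W[m],0),np.nanmax(W[m],0))
"
```

```text
t 2.23 [525.2  99.1 298.9] F [-0.5 -0.5  0.2] gap 87.9 shift [-2.   2.5 51.9] yang 5.28 tilt [-0.0113 -0.004 ] q [-0.19  0.73 -0.13  1.93  0.18  0.5   1.02]
rotvec [-0.29 -0.62 -0.11]
1050 [524.83242973 101.70083044 120.16957356] [517.20893196  92.39390964 116.14523228] [535.37985271 111.55920115 122.72097104]
```

View pics/w1.png

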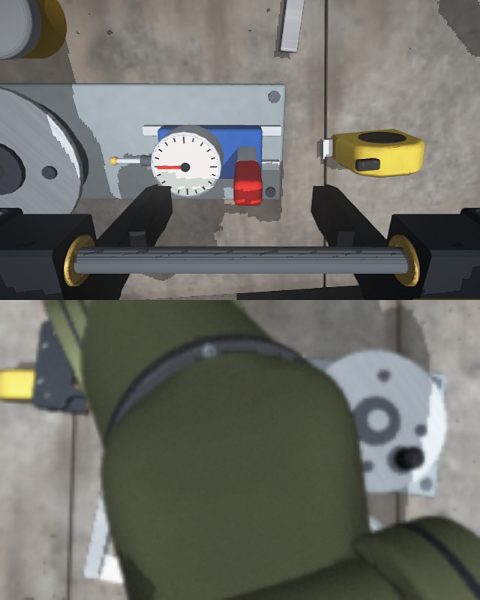

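Wrist view: the dial needle points at the drum (0), and the red post sits between the fingers at about (248,180). The arm hides the dial from the top camera.

{"op": "jog_arm", "data": {
  "motion": [
    {"x":-1,"y":1.5,"z":15,"rx":-0.3,"ry":-0.6,"rz":-0.1,"gripper":88},
    {"x":-2,"y":3,"z":30,"rx":-0.3,"ry":-0.6,"rz":-0.1,"gripper":88},
    {"x":-2,"y":3,"z":45,"rx":-0.3,"ry":-0.6,"rz":-0.1,"gripper":88},
    {"x":-2,"y":3,"z":52,"rx":-0.3,"ry":-0.6,"rz":-0.1,"gripper":88},
    {"x":-2,"y":3,"z":52,"rx":-0.3,"ry":-0.6,"rz":-0.1,"gripper":88}
  ]
}}

```text
time: 2.75
tcp_pos: [528.7, 104.7, 252.9]
eef_rot: [[-0.996, 0.088, 0.009], [0.088, 0.996, 0.004], [-0.008, 0.005, -1.0]]
contact_force: [0.6, 0.7, 0.4]
finger_gap: 88.0
```

```bash
python3 -c "
from h import *
st([526.5,102,247]);rv()"
```

```text
t 2.75 [528.7 104.7 252.9] F [0.6 0.7 0.4] gap 88.0 shift [ 2.  -2.9  5.8] yang 5.04 tilt [0.0086 0.0044] q [-0.22  0.81 -0.11  1.95  0.2   0.38  1.  ]
rotvec [0.29 0.47 0.14]
```

{"op": "jog_arm", "data": {
  "motion": [
    {"x":1.5,"y":-2,"z":4,"rx":0.2,"ry":0.3,"rz":0.1,"gripper":88},
    {"x":1.5,"y":-2,"z":4,"rx":0.2,"ry":0.3,"rz":0.1,"gripper":88},
    {"x":1.5,"y":-2,"z":4,"rx":0.2,"ry":0.3,"rz":0.1,"gripper":60},
    {"x":1.5,"y":-2,"z":4,"rx":0.2,"ry":0.3,"rz":0.1,"gripper":50}
  ]
}}

```text
time: 3.08
tcp_pos: [527.4, 102.9, 249.6]
eef_rot: [[-0.996, 0.09, 0.004], [0.09, 0.996, 0.002], [-0.004, 0.002, -1.0]]
contact_force: [-0.2, 0.2, 0.0]
finger_gap: 76.5
```

```bash
python3 -c "
from h import *
st([526.5,102,247]);rv()"
```

```text
t 3.08 [527.4 102.9 249.6] F [-0.2  0.2  0. ] gap 76.5 shift [ 0.8 -1.   2.6] yang 5.15 tilt [0.0044 0.0017] q [-0.22  0.82 -0.1   1.95  0.21  0.37  1.  ]
rotvec [0.12 0.24 0.03]
```

{"op": "jog_arm", "data": {
  "motion": [
    {"x":0.8,"y":-1,"z":2,"rx":0,"ry":0,"rz":0,"gripper":40},
    {"x":0.8,"y":-1,"z":2,"rx":0,"ry":0,"rz":0,"gripper":30},
    {"x":0.8,"y":-1,"z":2,"rx":0,"ry":0,"rz":0,"gripper":20},
    {"x":0.8,"y":-1,"z":2,"rx":0,"ry":0,"rz":0,"gripper":15},
    {"x":0.8,"y":-1,"z":2,"rx":0,"ry":0,"rz":0,"gripper":15}
  ],
  "squeeze": 15
}}

```text
time: 3.5
tcp_pos: [526.5, 102.0, 247.6]
eef_rot: [[-0.996, 0.09, 0.004], [0.09, 0.996, 0.002], [-0.004, 0.002, -1.0]]
contact_force: [-0.2, -1.1, 0.6]
finger_gap: 43.4
```

{"op": "jog_arm", "data": {
  "motion": [
    {"x":0,"y":0,"z":0,"rx":0,"ry":0,"rz":0,"gripper":15},
    {"x":0,"y":0,"z":0,"rx":0,"ry":0,"rz":0,"gripper":15},
    {"x":0,"y":0,"z":0,"rx":0,"ry":0,"rz":0,"gripper":15},
    {"x":0,"y":0,"z":0,"rx":0,"ry":0,"rz":0,"gripper":15}
  ],
  "squeeze": 30
}}

```text
time: 3.83
tcp_pos: [526.5, 102.1, 247.6]
eef_rot: [[-0.996, 0.09, 0.004], [0.09, 0.996, 0.002], [-0.004, 0.002, -1.0]]
contact_force: [0.2, -0.8, 0.3]
finger_gap: 19.8
```

```bash
python3 -c "
from h import *
st([526.5,102,247]);rv()"
```

```text
t 3.83 [526.5 102.1 247.6] F [ 0.2 -0.8  0.3] gap 19.8 shift [ 0.  -0.1  0.6] yang 5.16 tilt [0.0044 0.0019] q [-0.22  0.82 -0.1   1.96  0.21  0.37  1.  ]
rotvec [0.13 0.24 0.02]
```

{"op": "jog_arm", "data": {
  "motion": [
    {"x":0,"y":-6,"z":0,"rx":0,"ry":0,"rz":0,"gripper":15},
    {"x":0,"y":-12,"z":0,"rx":0,"ry":0,"rz":0,"gripper":15},
    {"x":0,"y":-18,"z":0,"rx":0,"ry":0,"rz":0,"gripper":15},
    {"x":0,"y":-24,"z":0,"rx":0,"ry":0,"rz":0,"gripper":15},
    {"x":0,"y":-26,"z":0,"rx":0,"ry":0,"rz":0,"gripper":15}
  ]
}}

```text
time: 4.25
tcp_pos: [524.3, 79.4, 247.6]
eef_rot: [[-0.996, 0.087, 0.006], [0.087, 0.996, 0.008], [-0.005, 0.008, -1.0]]
contact_force: [-1.0, 10.9, -1.9]
finger_gap: 19.4
```

```bash
python3 -c "
from h import *
st([523.3,67,247]);rv()
c=cap('wrist','w2.png')
cv2.imwrite('pics/w2.png',cv2.resize(c['pixels'][100:300,60:360],(750,500),interpolation=cv2.INTER_CUBIC)[:,:,::-1])
"
```

```text
t 4.25 [524.3  79.4 247.6] F [-1.  10.9 -1.9] gap 19.4 shift [ -0.1 -12.5   0.5] yang 4.97 tilt [0.006  0.0079] q [-0.17  0.82 -0.11  1.98  0.22  0.35  1.03]
rotvec [0.48 0.3  0.21]
```

View pics/w2.png

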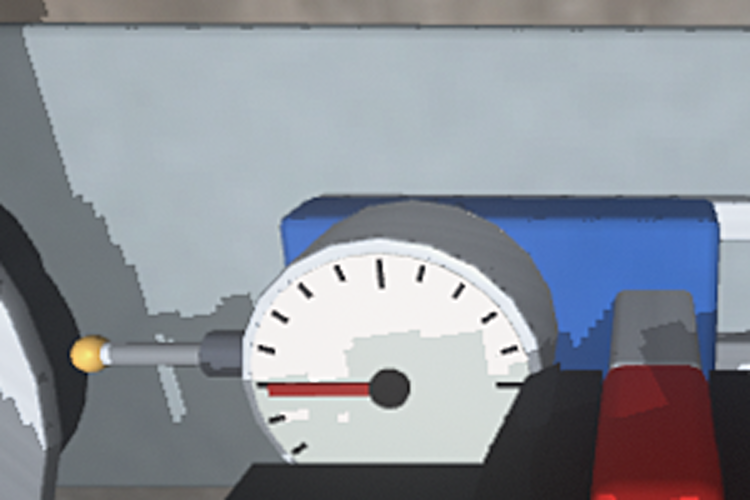

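```bash
cat >> h.py <<'E'
def needle(cam='wrist',hub=None,fn=None):
    c=cap(cam,fn);s=bot.read_state()
    if hub is None: hub=s['tcp_pos'][:2]+s['eef_rot'][:2,2]*147-53*Y[:2]
    K=c['camera_matrix'];Ei=np.linalg.inv(c['extrinsics'])
    v,u=np.mgrid[:400,:640];d=np.stack([(u-K[0,2])/K[0,0],-(v-K[1,2])/K[1,1],-np.ones((400,640))],-1)@Ei[:3,:3].T
    P=Ei[:3,3]+d*((70-Ei[2,3])/d[...,2])[...,None];P=P[...,:2]
    I=c['pixels'].astype(int);I0=I
    near=np.hypot(*(P-hub).transpose(2,0,1))
    dark=(near<10)&(I.max(2)<75)
    n=dark.sum(); h2=P[dark].mean(0) if n>8 else hub
    r=P-h2;rr=np.hypot(r[...,0],r[...,1])
    red=(I[...,0]>90)&(I[...,1]<.45*I[...,0])&(I[...,2]<.45*I[...,0])&(rr<28)&(rr>5)
    a=r[red].sum(0)
    # drum dir=-Y ; clockwise from above
    ang=(np.arctan2(-Y[1],-Y[0])-np.arctan2(a[1],a[0]))%(2*np.pi)
    vis=((near<26)&(I.min(2)>140)).sum()
    print('needle n',red.sum(),'dark',n,'hub',hub.round(1),h2.round(1),'white',vis,'ang',round(ang,3),'mm',round(ang/.55,2))
    return c
E
python3 -c "
from h import *
needle()"
```

```text
needle n 174 dark 191 hub [520.3  27.5] [521.   26.7] white 6170 ang 6.274 mm 11.41
```

{"op": "jog_arm", "data": {
  "motion": [
    {"x":0,"y":-3,"z":0,"rx":0.2,"ry":0.1,"rz":0.1,"gripper":15},
    {"x":0,"y":-5,"z":0,"rx":0.2,"ry":0.1,"rz":0.1,"gripper":15},
    {"x":0,"y":-8,"z":0,"rx":0.2,"ry":0.1,"rz":0.1,"gripper":15},
    {"x":0,"y":-8,"z":0,"rx":0.2,"ry":0.1,"rz":0.1,"gripper":15}
  ]
}}

```text
time: 4.68
tcp_pos: [523.9, 74.9, 247.6]
eef_rot: [[-0.996, 0.085, 0.006], [0.085, 0.996, 0.01], [-0.005, 0.011, -1.0]]
contact_force: [1.0, 9.9, -2.0]
finger_gap: 20.1
```

```bash
python3 -c "
from h import *
needle();st([523.3,67,247]);rv()"
```

```text
needle n 181 dark 188 hub [520.   23.6] [520.7  22.9] white 6183 ang 6.275 mm 11.41
t 4.73 [523.9  74.9 247.6] F [-0.3  8.7 -1.4] gap 19.6 shift [-0.1 -7.9  0.5] yang 4.9 tilt [0.0058 0.0101] q [-0.16  0.82 -0.12  1.98  0.22  0.35  1.04]
rotvec [0.61 0.28 0.28]
```

{"op": "jog_arm", "data": {
  "motion": [
    {"x":0,"y":-3,"z":0,"rx":0.4,"ry":0.2,"rz":0.2,"gripper":15},
    {"x":0,"y":-5,"z":0,"rx":0.4,"ry":0.2,"rz":0.2,"gripper":15},
    {"x":0,"y":-7,"z":0,"rx":0.4,"ry":0.2,"rz":0.2,"gripper":15},
    {"x":0,"y":-7,"z":0,"rx":0.4,"ry":0.2,"rz":0.2,"gripper":15}
  ]
}}

```text
time: 5.07
tcp_pos: [523.8, 72.3, 247.6]
eef_rot: [[-0.996, 0.085, 0.005], [0.085, 0.996, 0.011], [-0.004, 0.011, -1.0]]
contact_force: [0.0, 10.7, -3.1]
finger_gap: 20.0
```

```bash
python3 -c "
from h import *
needle();st([523.3,67,247]);rv()"
```

```text
needle n 189 dark 188 hub [519.8  21.1] [520.4  20.4] white 6159 ang 0.726 mm 1.32
t 5.12 [523.8  72.3 247.6] F [ 2.3 10.8 -2.4] gap 20.0 shift [ 0.1 -5.3  0.6] yang 4.87 tilt [0.0047 0.0107] q [-0.15  0.82 -0.12  1.98  0.22  0.35  1.04]
rotvec [0.63 0.21 0.31]
```

{"op": "jog_arm", "data": {
  "motion": [
    {"x":0,"y":-3,"z":0,"rx":0.4,"ry":0.2,"rz":0.2,"gripper":15},
    {"x":0,"y":-5,"z":0,"rx":0.4,"ry":0.2,"rz":0.2,"gripper":15},
    {"x":0,"y":-7,"z":0,"rx":0.4,"ry":0.2,"rz":0.2,"gripper":15},
    {"x":0,"y":-7,"z":0,"rx":0.4,"ry":0.2,"rz":0.2,"gripper":15}
  ]
}}

```text
time: 5.45
tcp_pos: [523.8, 70.2, 247.6]
eef_rot: [[-0.996, 0.084, 0.004], [0.084, 0.996, 0.012], [-0.003, 0.013, -1.0]]
contact_force: [0.8, 12.1, -2.5]
finger_gap: 19.5
```

```bash
python3 -c "
from h import *
needle();st([523.3,67,247]);rv()"
```

```text
needle n 185 dark 179 hub [519.6  19.2] [520.4  18.6] white 6225 ang 1.653 mm 3.0
t 5.5 [523.8  70.2 247.6] F [-0.1 11.7 -3. ] gap 19.7 shift [ 0.3 -3.3  0.6] yang 4.8 tilt [0.0038 0.0121] q [-0.14  0.82 -0.12  1.98  0.22  0.35  1.05]
rotvec [0.71 0.16 0.38]
```

Slid 1.7 mm per −7 command; need about 1.8 more.

{"op": "jog_arm", "data": {
  "motion": [
    {"x":0,"y":-3,"z":0,"rx":0.4,"ry":0.1,"rz":0.2,"gripper":15},
    {"x":0,"y":-5,"z":0,"rx":0.4,"ry":0.1,"rz":0.2,"gripper":15},
    {"x":0,"y":-7.3,"z":0,"rx":0.4,"ry":0.1,"rz":0.2,"gripper":15},
    {"x":0,"y":-7.3,"z":0,"rx":0.4,"ry":0.1,"rz":0.2,"gripper":15}
  ]
}}

```text
time: 5.83
tcp_pos: [523.6, 68.2, 247.6]
eef_rot: [[-0.997, 0.082, 0.004], [0.082, 0.997, 0.014], [-0.003, 0.014, -1.0]]
contact_force: [0.3, 12.2, -2.8]
finger_gap: 19.7
```

```bash
python3 -c "
from h import *
needle();st([523.3,67,247]);rv()"
```

```text
needle n 165 dark 178 hub [519.5  17.6] [520.2  16.8] white 6247 ang 2.516 mm 4.57
t 5.88 [523.6  68.3 247.6] F [-0.5 12.7 -3.4] gap 19.8 shift [ 0.2 -1.3  0.5] yang 4.7 tilt [0.0043 0.0141] q [-0.14  0.82 -0.12  1.98  0.23  0.35  1.05]
rotvec [0.82 0.17 0.48]
```

{"op": "jog_arm", "data": {
  "motion": [
    {"x":0,"y":0,"z":0,"rx":0,"ry":0,"rz":0,"gripper":15},
    {"x":0,"y":0,"z":0,"rx":0,"ry":0,"rz":0,"gripper":15},
    {"x":0,"y":0,"z":0,"rx":0,"ry":0,"rz":0,"gripper":40},
    {"x":0,"y":0,"z":0,"rx":0,"ry":0,"rz":0,"gripper":60},
    {"x":0,"y":0,"z":0,"rx":0,"ry":0,"rz":0,"gripper":60}
  ]
}}

```text
time: 6.3
tcp_pos: [523.6, 67.8, 247.6]
eef_rot: [[-0.997, 0.082, 0.004], [0.082, 0.996, 0.014], [-0.003, 0.014, -1.0]]
contact_force: [-0.1, 0.5, 0.2]
finger_gap: 37.9
```

```bash
python3 -c "
from h import *
needle();st([470.6,-132.5,290]);rv()"
```

```text
needle n 167 dark 179 hub [519.4  17.1] [520.3  17. ] white 5511 ang 2.433 mm 4.42
t 6.35 [523.6  67.9 247.6] F [-0.4 -0.7  0.4] gap 41.5 shift [  36.2 -203.4  -45.4] yang 4.73 tilt [0.0042 0.0137] q [-0.14  0.82 -0.12  1.98  0.23  0.35  1.05]
rotvec [0.8  0.17 0.45]
```

{"op": "jog_arm", "data": {
  "motion": [
    {"x":0,"y":0,"z":-25,"rx":0,"ry":0,"rz":0,"gripper":60},
    {"x":0,"y":0,"z":-50,"rx":0,"ry":0,"rz":0,"gripper":60},
    {"x":6,"y":-30,"z":-54,"rx":0.3,"ry":0,"rz":7,"gripper":60},
    {"x":12,"y":-60,"z":-54,"rx":0.6,"ry":0,"rz":14,"gripper":60},
    {"x":18,"y":-90,"z":-54,"rx":0.7,"ry":0,"rz":21,"gripper":60}
  ]
}}

```text
time: 6.77
tcp_pos: [497.8, -21.8, 301.0]
eef_rot: [[-0.899, 0.438, 0.003], [0.438, 0.899, 0.002], [-0.002, 0.003, -1.0]]
contact_force: [0.1, 0.1, -0.1]
finger_gap: 59.8
```

{"op": "jog_arm", "data": {
  "motion": [
    {"x":0,"y":0,"z":0,"rx":0,"ry":0,"rz":7,"gripper":60},
    {"x":0,"y":0,"z":0,"rx":0,"ry":0,"rz":14,"gripper":60},
    {"x":0,"y":0,"z":0,"rx":0,"ry":0,"rz":21,"gripper":60},
    {"x":0,"y":0,"z":0,"rx":0,"ry":0,"rz":28,"gripper":60},
    {"x":0,"y":0,"z":0,"rx":0,"ry":0,"rz":35,"gripper":60}
  ]
}}

```text
time: 7.18
tcp_pos: [497.7, -22.1, 301.1]
eef_rot: [[-0.479, 0.878, 0.003], [0.878, 0.479, 0.002], [0.0, 0.003, -1.0]]
contact_force: [-0.5, -0.7, -0.4]
finger_gap: 60.2
```

```bash
python3 -c "
import h
h.Rt=h.Rt@h.Ro.from_euler('z',90,degrees=True).as_matrix()
h.st([470.6,-132.5,290]);h.rv()"
echo "Rt=Rt@Ro.from_euler('z',90,degrees=True).as_matrix()" >> h.py
```

```text
t 7.18 [497.7 -22.1 301.1] F [-0.5 -0.7 -0.4] gap 60.2 shift [-83.9 -76.8  10.8] yang 61.37 tilt [0.003  0.0018] q [-0.1   0.7   0.08  2.05 -0.14  0.39  0.59]
rotvec [ 0.19 -0.07 33.81]
```

{"op": "jog_arm", "data": {
  "motion": [
    {"x":-20,"y":-18,"z":0,"rx":0,"ry":0,"rz":7,"gripper":60},
    {"x":-40,"y":-36,"z":0,"rx":0,"ry":0,"rz":14,"gripper":60},
    {"x":-60,"y":-54,"z":0,"rx":0,"ry":0,"rz":21,"gripper":60},
    {"x":-84,"y":-77,"z":0,"rx":0,"ry":0,"rz":28,"gripper":60},
    {"x":-84,"y":-77,"z":0,"rx":0.2,"ry":0,"rz":33.8,"gripper":60}
  ]
}}

```text
time: 7.6
tcp_pos: [468.1, -139.7, 301.3]
eef_rot: [[0.106, 0.994, -0.001], [0.994, -0.106, -0.004], [-0.004, -0.0, -1.0]]
contact_force: [0.2, -0.5, -0.2]
finger_gap: 59.7
```

```bash
python3 -c "
from h import *
st([470.6,-132.5,249]);rv()
c=needle(hub=np.array([520.,17.]),fn='w3.png')
W=cloud(c);I=c['pixels'].astype(int)
m=(I.max(2)<90)&(np.hypot(W[...,0]-470,W[...,1]+132)<25)&(W[...,2]>116)&(W[...,2]<126)
print(m.sum(),np.nanmin(W[m],0),np.nanmax(W[m],0))
f=(abs(W[...,2]-72)<4)&(np.hypot(W[...,0]-507,W[...,1]+110)<80)
print(f.sum(),np.nanmin(W[f],0),np.nanmax(W[f],0))
"
```

```text
t 7.6 [ 468.1 -139.7  301.3] F [ 0.2 -0.5 -0.2] gap 59.7 shift [ 7.7  1.7 52.3] yang 96.1 tilt [-0.0008 -0.0041] q [ 0.08  0.7   0.19  2.08 -0.31  0.39  0.41]
rotvec [-0.02  0.24 -0.92]
needle n 0 dark 0 hub [520.  17.] [520.  17.] white 0 ang 4.622 mm 8.4
1283 [ 460.39483106 -145.71275763  116.08424014] [ 481.04394439 -125.36301885  124.68417596]
32558 [ 437.88146613 -180.2328825    69.0805458 ] [576.93489765 -41.01135289  75.99990731]
```

View pics/w3.png

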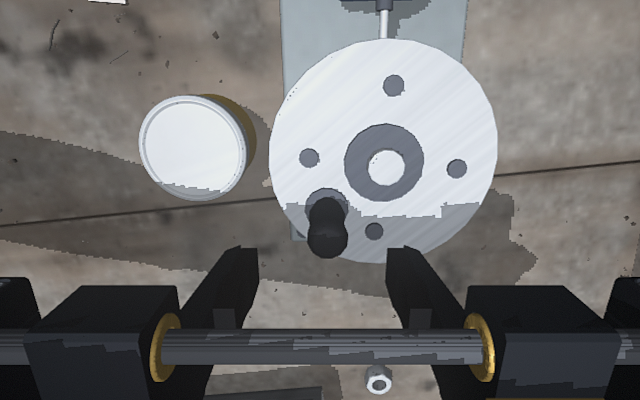

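Wrist view: knob at (327,230), drum centre at (386,167), tin at (193,148). The dial is just out of frame at the top.

{"op": "jog_arm", "data": {
  "motion": [
    {"x":2,"y":1,"z":13,"rx":0,"ry":0.2,"rz":-0.9,"gripper":60},
    {"x":4.4,"y":1.8,"z":26,"rx":0,"ry":0.2,"rz":-0.9,"gripper":60},
    {"x":4.4,"y":1.8,"z":39,"rx":0,"ry":0.2,"rz":-0.9,"gripper":60},
    {"x":4.4,"y":1.8,"z":50,"rx":0,"ry":0.2,"rz":-0.9,"gripper":60},
    {"x":4.4,"y":1.8,"z":50,"rx":0,"ry":0.2,"rz":-0.9,"gripper":60}
  ]
}}

```text
time: 8.07
tcp_pos: [471.2, -131.3, 249.5]
eef_rot: [[0.087, 0.996, -0.003], [0.996, -0.087, 0.004], [0.004, -0.004, -1.0]]
contact_force: [0.2, -0.3, 1.0]
finger_gap: 60.3
```

```bash
python3 -c "
from h import *
st([470.4,-135.5,249]);rv()
H=np.array([520.,17.])
a=needle('top',H);b=needle('scene',H)
u=lambda c:(lambda p:(320*0+c['camera_matrix'][0,2]-c['camera_matrix'][0,0]*p[0]/p[2],c['camera_matrix'][1,2]+c['camera_matrix'][1,1]*p[1]/p[2]))(c['extrinsics']@np.array([520,17,69,1.]))
print(u(a),u(b),np.linalg.inv(b['extrinsics'])[:3,3])
q=[int(round(k)) for k in u(b)]
im=np.hstack([cv2.resize(a['pixels'][130:250,240:440],(400,240)),cv2.resize(b['pixels'][q[1]-24:q[1]+24,q[0]-40:q[0]+40],(400,240))])
cv2.imwrite('pics/d.png',im[:,:,::-1])
"
```

```text
t 8.07 [ 471.2 -131.3  249.5] F [ 0.2 -0.3  1. ] gap 60.3 shift [-4.2 -0.4  0.5] yang 95.01 tilt [-0.0032  0.0039] q [ 0.11  0.8   0.12  2.1  -0.34  0.27  0.43]
rotvec [-0.2  -0.2   0.17]
needle n 0 dark 0 hub [520.  17.] [520.  17.] white 383 ang 4.622 mm 8.4
needle n 0 dark 35 hub [520.  17.] [519.8  16.5] white 0 ang 4.622 mm 8.4
(np.float64(341.5763213492646), np.float64(193.78191412295803)) (np.float64(327.3155147448799), np.float64(218.1182529785377)) [ 171.30914021 -572.16052953  516.42729005]
```

View pics/d.png

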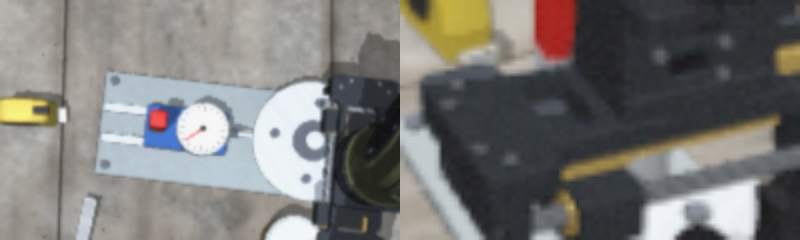

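Right half (scene): the dial is hidden. Left half (top): the dial is clearly visible, hub at about (341.5,194), needle pointing lower left, about 2.5 rad. I'll read it from the top camera.

```bash
cat >> h.py <<'E'
def dial():
    c=bot.capture('top');I=c['pixels'].astype(float)
    S=8;u0,v0=320,172
    w=cv2.resize((I[...,0]-np.maximum(I[...,1],I[...,2]))[v0:v0+44,u0:u0+44],None,fx=S,fy=S,interpolation=cv2.INTER_CUBIC)
    v,u=np.mgrid[:44*S,:44*S];u=(u+.5)/S-.5+u0;v=(v+.5)/S-.5+v0
    hu,hv=341.6,194.
    r=np.hypot(u-hu,v-hv);w=np.where((w>30)&(r<11.5),w,0)
    a=np.array([(w*(u-hu)).sum(),(w*(v-hv)).sum()])
    mu=np.average(u.ravel(),weights=w.ravel()),np.average(v.ravel(),weights=w.ravel())
    C=np.cov(np.stack([u.ravel(),v.ravel()]),aweights=w.ravel());e=np.linalg.eigh(C)[1][:,1]
    e*=np.sign(e@a)
    th0=np.arctan2(21.05*.0903-0,1)*0+np.radians(5.18+1.3)  # drum direction in image
    f=lambda k:((np.arctan2(k[1],k[0])-th0)+.3)%(2*np.pi)-.3
    print('DIAL w',int(w.sum()/S/S),'pca',round(f(e)/.55,2),'hub',round(f(a)/.55,2))
C0=np.array([507.4,-110.4])
def knob():
    s=bot.read_state();p=s['tcp_pos'][:2]+s['eef_rot'][:2,2]*147;d=p-C0
    print('knob',p.round(1),'r',np.hypot(*d).round(1),'ang',np.degrees(np.arctan2(d[1],d[0])).round(1))
    return s
def plan(da,n=5,R=45,lead=0):
    s=knob();p=s['tcp_pos'][:2]+s['eef_rot'][:2,2]*147;d=p-C0;a0=np.arctan2(d[1],d[0])
    for i in range(1,n+1):
        a=a0+np.radians(da*i/n+lead);q=C0+R*np.array([np.cos(a),np.sin(a)])
        print(tool([*(q-p),0]).round(1)[:2],end=' ')
    print()
E
python3 -c "
from h import *
dial();knob();st([470.4,-135.5,249])"
```

```text
DIAL w 772 pca 4.43 hub 4.6
knob [ 471.6 -131.7] r 41.6 ang -149.2
t 8.22 [ 471.6 -132.   251.4] F [-0.4  0.  -0.2] gap 59.8 shift [-3.6 -0.9  2.4] yang 95.12 tilt [-0.0001  0.0024] q [ 0.11  0.79  0.12  2.1  -0.34  0.27  0.43]
```

{"op": "jog_arm", "data": {
  "motion": [
    {"x":-3.5,"y":-0.3,"z":0,"rx":-0.1,"ry":-0.1,"rz":0.1,"gripper":50},
    {"x":-3.5,"y":-0.3,"z":0,"rx":-0.1,"ry":-0.1,"rz":0.1,"gripper":40},
    {"x":-3.5,"y":-0.3,"z":0,"rx":-0.1,"ry":-0.1,"rz":0.1,"gripper":30},
    {"x":-3.5,"y":-0.3,"z":0,"rx":-0.1,"ry":-0.1,"rz":0.1,"gripper":30}
  ],
  "squeeze": 12
}}

```text
time: 8.55
tcp_pos: [471.1, -135.6, 251.8]
eef_rot: [[0.091, 0.996, 0.002], [0.996, -0.091, 0.0], [0.001, 0.002, -1.0]]
contact_force: [0.2, -0.4, -0.9]
finger_gap: 35.3
```

{"op": "jog_arm", "data": {
  "motion": [
    {"x":0,"y":0,"z":0,"rx":0,"ry":0,"rz":0,"gripper":18},
    {"x":0,"y":0,"z":0,"rx":0,"ry":0,"rz":0,"gripper":18},
    {"x":0,"y":0,"z":0,"rx":0,"ry":0,"rz":0,"gripper":18}
  ],
  "squeeze": 15
}}

```text
time: 8.8
tcp_pos: [471.0, -135.6, 251.9]
eef_rot: [[0.091, 0.996, 0.002], [0.996, -0.091, 0.0], [0.001, 0.002, -1.0]]
contact_force: [-0.3, -0.5, 1.9]
finger_gap: 20.2
```

```bash
python3 -c "
from h import *
dial();st([470.4,-135.5,249]);plan(30)"
```

```text
DIAL w 765 pca 4.43 hub 4.6
t 8.85 [ 471.  -135.6  251.9] F [-0.5  1.1  2.1] gap 20.4 shift [-0.  -0.6  2.9] yang 95.22 tilt [0.0021 0.0004] q [ 0.11  0.79  0.12  2.1  -0.34  0.27  0.43]
knob [ 471.3 -135.5] r 43.9 ang -145.2
[-4.1  2.4] [-7.2  6. ] [-9.9  9.8] [-12.2  13.9] [-14.   18.3]
```

{"op": "jog_arm", "data": {
  "motion": [
    {"x":-4,"y":2.4,"z":0,"rx":0,"ry":0,"rz":0,"gripper":18},
    {"x":-7,"y":6,"z":0,"rx":0,"ry":0,"rz":0,"gripper":18},
    {"x":-10,"y":10,"z":0,"rx":0,"ry":0,"rz":0,"gripper":18},
    {"x":-12,"y":14,"z":0,"rx":0,"ry":0,"rz":0,"gripper":18},
    {"x":-14,"y":18.3,"z":0,"rx":0,"ry":0,"rz":0,"gripper":18}
  ]
}}

```text
time: 9.27
tcp_pos: [487.1, -150.1, 251.9]
eef_rot: [[0.09, 0.996, -0.002], [0.996, -0.09, 0.003], [0.003, -0.002, -1.0]]
contact_force: [-3.5, 4.0, 4.4]
finger_gap: 20.3
```

```bash
python3 -c "
from h import *
dial();st([470.4,-135.5,249]);rv();plan(30)"
```

```text
DIAL w 755 pca 3.59 hub 3.79
t 9.32 [ 488.7 -150.9  252. ] F [ 1.3  1.4 -1.9] gap 20.5 shift [ 13.7 -19.7   3. ] yang 95.18 tilt [0.0024 0.0014] q [ 0.13  0.81  0.14  2.04 -0.33  0.32  0.44]
rotvec [ 0.13 -0.09  0.  ]
knob [ 489.1 -150.7] r 44.2 ang -114.4
[-2.   4.3] [-2.9  8.9] [-3.2 13.6] [-3.1 18.3] [-2.5 23. ]
```

```bash
python3 -c "
from h import *
for A in range(-84,250,30):
    f=lambda d:45*np.array([np.cos(np.radians(A+d)),np.sin(np.radians(A+d)),0])
    print(A,[list(tool(f(d)-f(0)).round(1)[:2]) for d in(6,12,18,24,30)])"
```

```text
-84 [[np.float64(1.2), np.float64(4.6)], [np.float64(2.8), np.float64(9.0)], [np.float64(4.9), np.float64(13.2)], [np.float64(7.4), np.float64(17.2)], [np.float64(10.3), np.float64(20.9)]]
-54 [[np.float64(3.3), np.float64(3.4)], [np.float64(6.9), np.float64(6.4)], [np.float64(10.8), np.float64(9.0)], [np.float64(15.0), np.float64(11.2)], [np.float64(19.4), np.float64(13.0)]]
-24 [[np.float64(4.5), np.float64(1.3)], [np.float64(9.2), np.float64(2.1)], [np.float64(13.9), np.float64(2.4)], [np.float64(18.6), np.float64(2.2)], [np.float64(23.2), np.float64(1.6)]]
6 [[np.float64(4.6), np.float64(-1.2)], [np.float64(9.0), np.float64(-2.8)], [np.float64(13.2), np.float64(-4.9)], [np.float64(17.2), np.float64(-7.4)], [np.float64(20.9), np.float64(-10.3)]]
36 [[np.float64(3.4), np.float64(-3.3)], [np.float64(6.4), np.float64(-6.9)], [np.float64(9.0), np.float64(-10.8)], [np.float64(11.2), np.float64(-15.0)], [np.float64(13.0), np.float64(-19.4)]]
66 [[np.float64(1.3), np.float64(-4.5)], [np.float64(2.1), np.float64(-9.2)], [np.float64(2.4), np.float64(-13.9)], [np.float64(2.2), np.float64(-1
[... 522 characters left out ...]
, [np.float64(-13.9), np.float64(-2.4)], [np.float64(-18.6), np.float64(-2.2)], [np.float64(-23.2), np.float64(-1.6)]]
186 [[np.float64(-4.6), np.float64(1.2)], [np.float64(-9.0), np.float64(2.8)], [np.float64(-13.2), np.float64(4.9)], [np.float64(-17.2), np.float64(7.4)], [np.float64(-20.9), np.float64(10.3)]]
216 [[np.float64(-3.4), np.float64(3.3)], [np.float64(-6.4), np.float64(6.9)], [np.float64(-9.0), np.float64(10.8)], [np.float64(-11.2), np.float64(15.0)], [np.float64(-13.0), np.float64(19.4)]]
246 [[np.float64(-1.3), np.float64(4.5)], [np.float64(-2.1), np.float64(9.2)], [np.float64(-2.4), np.float64(13.9)], [np.float64(-2.2), np.float64(18.6)], [np.float64(-1.6), np.float64(23.2)]]
```

{"op": "jog_arm", "data": {
  "motion": [
    {"x":-2,"y":4.3,"z":0,"rx":0,"ry":0,"rz":0,"gripper":18},
    {"x":-2.9,"y":8.9,"z":0,"rx":0,"ry":0,"rz":0,"gripper":18},
    {"x":-3.2,"y":13.6,"z":0,"rx":0,"ry":0,"rz":0,"gripper":18},
    {"x":-3.1,"y":18.3,"z":0,"rx":0,"ry":0,"rz":0,"gripper":18},
    {"x":-2.5,"y":23,"z":0,"rx":0,"ry":0,"rz":0,"gripper":18}
  ]
}}

```text
time: 9.73
tcp_pos: [511.2, -155.3, 251.9]
eef_rot: [[0.09, 0.996, 0.001], [0.996, -0.09, 0.002], [0.002, 0.0, -1.0]]
contact_force: [-3.4, 3.2, 4.3]
finger_gap: 19.9
```

```bash
python3 -c "
from h import *
dial();st([470.4,-135.5,249]);plan(30)"
```

```text
DIAL w 698 pca 1.14 hub 1.2
t 9.78 [ 512.9 -155.   252. ] F [ 1.6  4.  -1.1] gap 20.2 shift [ 15.6 -44.1   2.9] yang 95.13 tilt [0.004  0.0017] q [ 0.12  0.82  0.15  1.97 -0.32  0.37  0.43]
knob [ 513.5 -154.7] r 44.8 ang -82.2
[1.1 4.6] [2.8 9. ] [ 5.  13.1] [ 7.6 17. ] [10.7 20.6]
```

{"op": "jog_arm", "data": {
  "motion": [
    {"x":1.1,"y":4.6,"z":0,"rx":0,"ry":0,"rz":0,"gripper":18},
    {"x":2.8,"y":9,"z":0,"rx":0,"ry":0,"rz":0,"gripper":18},
    {"x":5,"y":13.1,"z":0,"rx":0,"ry":0,"rz":0,"gripper":18},
    {"x":7.6,"y":17,"z":0,"rx":0,"ry":0,"rz":0,"gripper":18},
    {"x":10.7,"y":20.6,"z":0,"rx":0,"ry":0,"rz":0,"gripper":18}
  ]
}}

```text
time: 10.2
tcp_pos: [533.9, -146.9, 252.0]
eef_rot: [[0.091, 0.996, 0.002], [0.996, -0.091, 0.001], [0.001, 0.002, -1.0]]
contact_force: [-4.7, 0.6, 2.7]
finger_gap: 20.0
```

```bash
python3 -c "
from h import *
dial();st([470.4,-135.5,249]);plan(30)"
```

```text
DIAL w 729 pca 1.14 hub 1.2
t 10.25 [ 535.3 -145.7  252. ] F [-0.1  5.   0. ] gap 20.2 shift [  4.4 -65.6   2.7] yang 95.11 tilt [0.0049 0.0015] q [ 0.08  0.84  0.17  1.91 -0.32  0.42  0.41]
knob [ 536.  -145.5] r 45.3 ang -50.8
[3.7 3. ] [7.4 5.8] [11.5  8.2] [15.8 10.2] [20.2 11.7]
```

{"op": "jog_arm", "data": {
  "motion": [
    {"x":3.6,"y":3,"z":0,"rx":0,"ry":0,"rz":0,"gripper":18},
    {"x":7.2,"y":5.8,"z":0,"rx":0,"ry":0,"rz":0,"gripper":18},
    {"x":11.2,"y":8.3,"z":0,"rx":0,"ry":0,"rz":0,"gripper":18},
    {"x":15.5,"y":10.4,"z":0,"rx":0,"ry":0,"rz":0,"gripper":18},
    {"x":20,"y":12,"z":0,"rx":0,"ry":0,"rz":0,"gripper":18}
  ]
}}

```text
time: 10.67
tcp_pos: [549.0, -127.7, 252.0]
eef_rot: [[0.09, 0.996, 0.005], [0.996, -0.09, -0.0], [0.0, 0.005, -1.0]]
contact_force: [-4.2, -2.1, 1.7]
finger_gap: 20.2
```

```bash
python3 -c "
from h import *
dial();plan(30)"
```

```text
DIAL w 766 pca 1.15 hub 1.22
knob [ 550.5 -125.7] r 45.7 ang -19.5
[4.8 0.2] [9.5 0.7] [14.2  0.6] [18.9  0.1] [23.5 -1. ]
```

{"op": "jog_arm", "data": {
  "motion": [
    {"x":4.6,"y":1,"z":0,"rx":0,"ry":0,"rz":0,"gripper":18},
    {"x":9.2,"y":1.6,"z":0,"rx":0,"ry":0,"rz":0,"gripper":18},
    {"x":14,"y":1.7,"z":0,"rx":0,"ry":0,"rz":0,"gripper":18},
    {"x":18.6,"y":1.2,"z":0,"rx":0,"ry":0,"rz":0,"gripper":18},
    {"x":23.2,"y":0.2,"z":0,"rx":0,"ry":0,"rz":0,"gripper":18}
  ]
}}

```text
time: 11.13
tcp_pos: [552.1, -104.5, 252.0]
eef_rot: [[0.09, 0.996, 0.007], [0.996, -0.09, -0.002], [-0.001, 0.007, -1.0]]
contact_force: [-3.1, -4.8, -1.0]
finger_gap: 20.3
```

```bash
python3 -c "
from h import *
dial();st([470.4,-135.5,249]);plan(30)"
```

```text
DIAL w 914 pca 2.99 hub 3.21
t 11.18 [ 552.  -102.8  251.9] F [-4.4 -0.3  3. ] gap 20.0 shift [-39.8 -78.3   2.5] yang 95.09 tilt [0.0058 0.0004] q [-0.01  0.85  0.19  1.89 -0.34  0.43  0.34]
knob [ 552.8 -102.7] r 46.1 ang 9.6
[ 4.2 -2.5] [ 8.5 -4.3] [12.6 -6.7] [16.5 -9.4] [ 20.  -12.6]
```

{"op": "jog_arm", "data": {
  "motion": [
    {"x":4.4,"y":-1.7,"z":0,"rx":0,"ry":0,"rz":0,"gripper":18},
    {"x":8.7,"y":-3.4,"z":0,"rx":0,"ry":0,"rz":0,"gripper":18},
    {"x":12.9,"y":-5.8,"z":0,"rx":0,"ry":0,"rz":0,"gripper":18},
    {"x":16.9,"y":-8.5,"z":0,"rx":0,"ry":0,"rz":0,"gripper":18},
    {"x":20.4,"y":-11.6,"z":0,"rx":0,"ry":0,"rz":0,"gripper":18}
  ]
}}

```text
time: 11.6
tcp_pos: [543.1, -82.5, 252.1]
eef_rot: [[0.09, 0.996, 0.009], [0.996, -0.09, -0.002], [-0.001, 0.009, -1.0]]
contact_force: [-1.0, -5.2, -1.9]
finger_gap: 20.4
```

```bash
sed -i 's/C0=np.array.*/C0=np.array([508.4,-110.2])/' h.py; python3 -c "
from h import *
dial();plan(30)"
```

```text
DIAL w 777 pca 1.15 hub 1.22
knob [543.  -81.2] r 45.2 ang 40.0
[ 3.  -3.7] [ 5.8 -7.5] [  8.1 -11.6] [ 10.  -15.9] [ 11.5 -20.3]
```

{"op": "jog_arm", "data": {
  "motion": [
    {"x":3,"y":-3.5,"z":0,"rx":0,"ry":0,"rz":0,"gripper":18},
    {"x":5.9,"y":-7.3,"z":0,"rx":0,"ry":0,"rz":0,"gripper":18},
    {"x":8.2,"y":-11.4,"z":0,"rx":0,"ry":0,"rz":0,"gripper":18},
    {"x":10.1,"y":-15.8,"z":0,"rx":0,"ry":0,"rz":0,"gripper":18},
    {"x":11.6,"y":-20.2,"z":0,"rx":0,"ry":0,"rz":0,"gripper":18}
  ]
}}

```text
time: 12.07
tcp_pos: [524.2, -68.1, 252.0]
eef_rot: [[0.089, 0.996, 0.011], [0.996, -0.089, -0.002], [-0.001, 0.011, -1.0]]
contact_force: [2.0, -4.4, -3.1]
finger_gap: 20.2
```

```bash
python3 -c "
from h import *
dial();st([470.4,-135.5,249]);rv();plan(30)"
```

```text
DIAL w 781 pca 1.16 hub 1.21
t 12.12 [522.6 -67.5 251.9] F [-2.4 -1.8  3.2] gap 20.5 shift [-72.4 -46.    2.6] yang 95.09 tilt [ 0.0071 -0.0001] q [-0.06  0.82  0.17  1.99 -0.37  0.35  0.32]
rotvec [ 0.4  -0.03  0.09]
knob [523.7 -67.5] r 45.4 ang 70.3
[ 0.6 -4.7] [ 1.  -9.4] [  1.  -14.1] [  0.5 -18.8] [ -0.5 -23.4]
```

{"op": "jog_arm", "data": {
  "motion": [
    {"x":0.8,"y":-4.7,"z":0,"rx":0,"ry":0,"rz":0,"gripper":18},
    {"x":1.2,"y":-9.4,"z":0,"rx":0,"ry":0,"rz":0,"gripper":18},
    {"x":1.2,"y":-14.1,"z":0,"rx":0.2,"ry":0,"rz":0,"gripper":18},
    {"x":0.6,"y":-18.8,"z":0,"rx":0.2,"ry":0,"rz":0,"gripper":18},
    {"x":-0.5,"y":-23.4,"z":0,"rx":0.2,"ry":0,"rz":0,"gripper":18}
  ]
}}

```text
time: 12.53
tcp_pos: [500.4, -65.3, 252.1]
eef_rot: [[0.088, 0.996, 0.008], [0.996, -0.088, 0.0], [0.001, 0.008, -1.0]]
contact_force: [4.6, -2.2, -2.7]
finger_gap: 20.4
```

```bash
python3 -c "
from h import *
dial();plan(30)"
```

```text
DIAL w 738 pca 1.16 hub 1.21
knob [499.3 -65.7] r 45.5 ang 101.6
[-2.  -4.3] [-4.1 -8.5] [ -6.5 -12.6] [ -9.4 -16.3] [-12.7 -19.7]
```

{"op": "jog_arm", "data": {
  "motion": [
    {"x":-1.7,"y":-4.5,"z":0,"rx":0,"ry":0,"rz":0,"gripper":18},
    {"x":-3.6,"y":-8.7,"z":0,"rx":0,"ry":0,"rz":0,"gripper":18},
    {"x":-6,"y":-12.7,"z":0,"rx":0,"ry":0,"rz":0,"gripper":18},
    {"x":-8.9,"y":-16.5,"z":0,"rx":0,"ry":0,"rz":0,"gripper":18},
    {"x":-12,"y":-19.9,"z":0,"rx":0,"ry":0,"rz":0,"gripper":18}
  ]
}}

```text
time: 13.0
tcp_pos: [478.4, -75.4, 252.0]
eef_rot: [[0.087, 0.996, 0.006], [0.996, -0.087, 0.001], [0.002, 0.006, -1.0]]
contact_force: [5.6, -0.1, -3.3]
finger_gap: 20.0
```

```bash
python3 -c "
from h import *
dial();st([470.4,-135.5,249]);rv();plan(30)"
```

```text
DIAL w 759 pca 1.15 hub 1.2
t 13.05 [477.2 -76.6 252. ] F [ 0.5 -5.9 -1.5] gap 20.8 shift [-59.3  -1.5   3. ] yang 95.11 tilt [0.0041 0.0003] q [-0.01  0.79  0.13  2.12 -0.37  0.25  0.35]
rotvec [ 0.23 -0.04  0.08]
knob [477.8 -76.5] r 45.5 ang 132.3
[-4.  -2.6] [-7.9 -5.2] [-12.1  -7.4] [-16.5  -9.1] [-21.  -10.4]
```

{"op": "jog_arm", "data": {
  "motion": [
    {"x":-4,"y":-2.8,"z":0,"rx":0,"ry":0,"rz":0,"gripper":18},
    {"x":-7.9,"y":-5.5,"z":0,"rx":0,"ry":0,"rz":0,"gripper":18},
    {"x":-12.1,"y":-7.7,"z":0,"rx":0,"ry":0,"rz":0,"gripper":18},
    {"x":-16.5,"y":-9.4,"z":0,"rx":0,"ry":0,"rz":0,"gripper":18},
    {"x":-21,"y":-10.7,"z":0,"rx":0,"ry":0,"rz":0,"gripper":18}
  ]
}}

```text
time: 13.47
tcp_pos: [464.8, -95.9, 252.0]
eef_rot: [[0.088, 0.996, 0.005], [0.996, -0.088, 0.002], [0.002, 0.004, -1.0]]
contact_force: [5.4, 1.5, -1.8]
finger_gap: 20.4
```

```bash
python3 -c "
from h import *
dial();plan(30)"
```

```text
DIAL w 745 pca 1.14 hub 1.2
knob [464.9 -97.5] r 45.3 ang 163.7
[-4.7 -0.4] [-9.4 -0.6] [-14.1  -0.3] [-18.8   0.5] [-23.3   1.8]
```

{"op": "jog_arm", "data": {
  "motion": [
    {"x":-4.7,"y":-0.6,"z":0,"rx":0,"ry":0,"rz":0,"gripper":18},
    {"x":-9.4,"y":-0.9,"z":0,"rx":0,"ry":0,"rz":0,"gripper":18},
    {"x":-14.1,"y":-0.7,"z":0,"rx":0,"ry":0,"rz":0,"gripper":18},
    {"x":-18.7,"y":0,"z":0,"rx":0,"ry":0,"rz":0,"gripper":18},
    {"x":-23.3,"y":1.2,"z":0,"rx":0,"ry":0,"rz":0,"gripper":18}
  ]
}}

```text
time: 13.93
tcp_pos: [463.6, -119.3, 252.0]
eef_rot: [[0.087, 0.996, 0.004], [0.996, -0.087, 0.003], [0.003, 0.003, -1.0]]
contact_force: [4.9, 4.7, -1.4]
finger_gap: 20.4
```

```bash
python3 -c "
from h import *
dial();st([470.4,-135.5,249]);rv();plan(15,3);plan(25)"
```

```text
DIAL w 681 pca 1.14 hub 1.19
t 13.98 [ 463.8 -120.8  252.1] F [ 4.6 -1.2 -5.2] gap 20.0 shift [-14.    7.9   3.1] yang 95.11 tilt [0.0048 0.001 ] q [ 0.09  0.79  0.11  2.13 -0.34  0.24  0.41]
rotvec [ 0.27 -0.08  0.07]
knob [ 464.5 -120.7] r 45.1 ang -166.6
[-3.6  1.5] [-7.2  3.2] [-10.5   5.3] 
knob [ 464.5 -120.7] r 45.1 ang -166.6
[-3.6  1.5] [-7.2  3.2] [-10.5   5.3] [-13.7   7.6] [-16.7  10.2]
```

{"op": "jog_arm", "data": {
  "motion": [
    {"x":-3.6,"y":1.3,"z":0,"rx":0,"ry":0,"rz":0,"gripper":18},
    {"x":-7,"y":3,"z":0,"rx":0,"ry":0,"rz":0,"gripper":18},
    {"x":-10.3,"y":5,"z":0,"rx":0,"ry":0,"rz":0,"gripper":18}
  ]
}}

```text
time: 14.23
tcp_pos: [467.0, -129.2, 251.9]
eef_rot: [[0.086, 0.996, 0.001], [0.996, -0.086, 0.006], [0.006, 0.0, -1.0]]
contact_force: [1.8, 7.4, 1.9]
finger_gap: 20.0
```

```bash
python3 -c "
from h import *
dial();plan(8,2)"
```

```text
DIAL w 867 pca 2.85 hub 3.0
knob [ 467.7 -129.6] r 45.0 ang -154.5
[-2.6  1.7] [-5.2  3.6]
```

{"op": "jog_arm", "data": {
  "motion": [
    {"x":-2.3,"y":2,"z":0,"rx":0,"ry":0,"rz":0,"gripper":18},
    {"x":-4.4,"y":4.3,"z":0,"rx":0,"ry":0,"rz":0,"gripper":18}
  ]
}}

```text
time: 14.45
tcp_pos: [469.5, -132.8, 251.8]
eef_rot: [[0.085, 0.996, -0.005], [0.996, -0.085, 0.01], [0.01, -0.006, -1.0]]
contact_force: [-2.7, 6.5, 6.2]
finger_gap: 20.6
```

```bash
python3 -c "
from h import *
dial();plan(8,2)"
```

```text
DIAL w 715 pca 3.52 hub 3.73
knob [ 469.3 -132.4] r 45.0 ang -150.4
[-2.5  1.8] [-4.9  3.9]
```

{"op": "jog_arm", "data": {
  "motion": [
    {"x":-2.2,"y":2.2,"z":0,"rx":0,"ry":0,"rz":0,"gripper":18},
    {"x":-4.1,"y":4.6,"z":0,"rx":0,"ry":0,"rz":0,"gripper":18}
  ]
}}

```text
time: 14.67
tcp_pos: [472.1, -136.3, 251.8]
eef_rot: [[0.084, 0.996, -0.011], [0.996, -0.084, 0.014], [0.013, -0.012, -1.0]]
contact_force: [-3.1, 7.0, 8.9]
finger_gap: 20.0
```

```bash
python3 -c "
from h import *
dial();plan(8,2);knob()"
```

```text
DIAL w 586 pca 4.1 hub 4.3
knob [ 471.2 -135.3] r 44.9 ang -146.0
[-2.5  2. ] [-4.7  4.2] 
knob [ 471.2 -135.3] r 44.9 ang -146.0
```

{"op": "jog_arm", "data": {
  "motion": [
    {"x":-2.3,"y":2.2,"z":0,"rx":-0.3,"ry":0.3,"rz":0,"gripper":18},
    {"x":-4.5,"y":4.6,"z":0,"rx":-0.3,"ry":0.3,"rz":0,"gripper":18}
  ]
}}

```text
time: 14.88
tcp_pos: [474.2, -140.5, 251.7]
eef_rot: [[0.084, 0.996, -0.011], [0.996, -0.084, 0.022], [0.021, -0.013, -1.0]]
contact_force: [-3.9, 7.2, 9.9]
finger_gap: 20.3
```

```bash
python3 -c "
from h import *
dial();plan(8,2);rv()"
```

```text
DIAL w 752 pca 4.61 hub 4.71
knob [ 473.4 -138.4] r 44.9 ang -141.2
[-2.2  2.2] [-4.3  4.6] 
rotvec [-0.66 -1.11  0.34]
```

{"op": "jog_arm", "data": {
  "motion": [
    {"x":-2,"y":2.4,"z":0,"rx":-0.3,"ry":0.3,"rz":0,"gripper":18},
    {"x":-3.8,"y":4.9,"z":0,"rx":-0.3,"ry":0.3,"rz":0,"gripper":18}
  ]
}}

```text
time: 15.1
tcp_pos: [476.6, -144.5, 251.7]
eef_rot: [[0.084, 0.996, -0.012], [0.996, -0.084, 0.03], [0.028, -0.015, -0.999]]
contact_force: [-5.2, 4.9, 10.5]
finger_gap: 20.0
```

```bash
python3 -c "
from h import *
dial();plan(8,2);rv()"
```

```text
DIAL w 656 pca 4.81 hub 4.96
knob [ 475.6 -141. ] r 45.0 ang -136.8
[-2.   2.4] [-3.8  5. ] 
rotvec [-0.76 -1.56  0.33]
```

{"op": "jog_arm", "data": {
  "motion": [
    {"x":-1.8,"y":2.5,"z":0,"rx":0,"ry":0,"rz":0,"gripper":18},
    {"x":-3.4,"y":5.1,"z":0,"rx":0,"ry":0,"rz":0,"gripper":18}
  ]
}}

```text
time: 15.32
tcp_pos: [479.7, -147.4, 251.6]
eef_rot: [[0.084, 0.996, -0.018], [0.996, -0.083, 0.033], [0.031, -0.021, -0.999]]
contact_force: [-4.5, 5.5, 10.4]
finger_gap: 20.0
```

```bash
python3 -c "
from h import *
dial();plan(8,2);rv()"
```

```text
DIAL w 696 pca 4.87 hub 5.01
knob [ 477.8 -143.4] r 45.1 ang -132.7
[-1.8  2.6] [-3.4  5.3] 
rotvec [-1.12 -1.73  0.37]
```

{"op": "jog_arm", "data": {
  "motion": [
    {"x":-1.9,"y":3,"z":0,"rx":-0.4,"ry":-0.6,"rz":0.1,"gripper":18},
    {"x":-3.4,"y":6.5,"z":0,"rx":-0.8,"ry":-1.2,"rz":0.2,"gripper":18},
    {"x":-4.6,"y":9,"z":0,"rx":-1.1,"ry":-1.7,"rz":0.3,"gripper":18}
  ]
}}

```text
time: 15.62
tcp_pos: [487.9, -151.0, 251.7]
eef_rot: [[0.087, 0.996, -0.004], [0.996, -0.087, 0.006], [0.005, -0.005, -1.0]]
contact_force: [1.8, 10.8, 9.4]
finger_gap: 20.1
```

```bash
python3 -c "
from h import *
dial();plan(8,2);rv()"
```

```text
DIAL w 885 pca 3.45 hub 3.66
knob [ 489.4 -151.1] r 45.1 ang -114.9
[-0.9  3. ] [-1.6  6.1] 
rotvec [-0.02 -0.18  0.19]
```

```bash
python3 -c "
from h import *
plan(-18,3)"
```

```text
knob [ 489.4 -151.1] r 45.1 ang -114.9
[ 1.9 -4.3] [ 4.2 -8.4] [  6.9 -12.3]
```

{"op": "jog_arm", "data": {
  "motion": [
    {"x":1.9,"y":-4.3,"z":0,"rx":0,"ry":-0.1,"rz":0.1,"gripper":18},
    {"x":4.2,"y":-8.4,"z":0,"rx":0,"ry":-0.1,"rz":0.1,"gripper":18},
    {"x":6.7,"y":-12,"z":0,"rx":0,"ry":-0.1,"rz":0.1,"gripper":18},
    {"x":6.7,"y":-12,"z":0,"rx":0,"ry":-0.1,"rz":0.1,"gripper":18}
  ]
}}

```text
time: 16.0
tcp_pos: [478.1, -143.8, 251.8]
eef_rot: [[0.088, 0.996, 0.0], [0.996, -0.088, 0.001], [0.001, -0.0, -1.0]]
contact_force: [2.5, 3.5, 2.1]
finger_gap: 20.4
```

```bash
python3 -c "
from h import *
dial();st([470.4,-135.5,249]);plan(-4,2);rv()"
```

```text
DIAL w 656 pca 4.81 hub 4.96
t 16.05 [ 478.  -143.7  251.8] F [3.3 2.1 1.5] gap 20.3 shift [ 7.4 -8.3  2.9] yang 95.07 tilt [-0.0007  0.0021] q [ 0.13  0.8   0.12  2.07 -0.32  0.29  0.43]
knob [ 477.9 -143.3] r 45.0 ang -132.6
[ 1.  -1.2] [ 2.  -2.4] 
rotvec [-0.05 -0.11  0.11]
```

{"op": "jog_arm", "data": {
  "motion": [
    {"x":1,"y":-1.2,"z":0,"rx":0,"ry":-0.1,"rz":0.1,"gripper":18},
    {"x":1.3,"y":-1.6,"z":0,"rx":0,"ry":-0.1,"rz":0.1,"gripper":18}
  ]
}}

```text
time: 16.22
tcp_pos: [477.3, -142.8, 251.9]
eef_rot: [[0.09, 0.996, 0.002], [0.996, -0.09, -0.001], [-0.001, 0.002, -1.0]]
contact_force: [4.9, -0.3, -3.0]
finger_gap: 20.2
```

```bash
python3 -c "
from h import *
dial();knob()"
```

```text
DIAL w 758 pca 4.86 hub 4.98
knob [ 477.6 -143. ] r 45.0 ang -133.3
```

{"op": "jog_arm", "data": {
  "motion": [
    {"x":1,"y":-1.2,"z":0,"rx":0,"ry":0,"rz":0,"gripper":18},
    {"x":1.2,"y":-1.5,"z":0,"rx":0,"ry":0,"rz":0,"gripper":18}
  ]
}}

```text
time: 16.43
tcp_pos: [476.8, -142.3, 251.9]
eef_rot: [[0.091, 0.996, 0.004], [0.996, -0.091, -0.003], [-0.003, 0.005, -1.0]]
contact_force: [5.1, 0.1, -3.7]
finger_gap: 20.8
```

```bash
python3 -c "
from h import *
dial();plan(-2,1);plan(2,1);st([0,0,0])"
```

```text
DIAL w 753 pca 4.87 hub 4.98
knob [ 477.5 -142.9] r 45.0 ang -133.4
[ 1.  -1.2] 
knob [ 477.5 -142.9] r 45.0 ang -133.4
[-1.   1.2] 
t 16.48 [ 476.8 -142.4  251.9] F [ 5.9 -0.4 -3.6] gap 20.3 shift [  99.  -489.   249.4] yang 95.23 tilt [ 0.0044 -0.0034] q [ 0.12  0.8   0.12  2.08 -0.32  0.28  0.43]
```

{"op": "jog_arm", "data": {
  "motion": [
    {"x":1.2,"y":-1.5,"z":0,"rx":0,"ry":0,"rz":0,"gripper":18},
    {"x":2,"y":-2.4,"z":0,"rx":0,"ry":0,"rz":0,"gripper":18},
    {"x":2,"y":-2.4,"z":0,"rx":0,"ry":0,"rz":0,"gripper":18}
  ]
}}

```text
time: 16.73
tcp_pos: [475.5, -141.2, 251.9]
eef_rot: [[0.092, 0.996, 0.007], [0.996, -0.092, -0.006], [-0.005, 0.008, -1.0]]
contact_force: [5.6, -0.5, -3.8]
finger_gap: 20.5
```

```bash
python3 -c "
from h import *
dial();knob();st([0,0,0]);rv()"
```

```text
DIAL w 703 pca 4.87 hub 5.02
knob [ 476.5 -141.9] r 45.0 ang -135.1
t 16.78 [ 475.5 -141.1  251.9] F [ 5.2  0.2 -3.9] gap 20.1 shift [  98.  -488.3  247.8] yang 95.28 tilt [ 0.007  -0.0055] q [ 0.12  0.8   0.12  2.08 -0.32  0.27  0.42]
rotvec [ 0.43  0.28 -0.1 ]
```

{"op": "jog_arm", "data": {
  "motion": [
    {"x":0,"y":0,"z":0,"rx":0,"ry":0,"rz":0,"gripper":18},
    {"x":0,"y":0,"z":0,"rx":0,"ry":0,"rz":0,"gripper":18},
    {"x":0,"y":0,"z":0,"rx":0,"ry":0,"rz":0,"gripper":40},
    {"x":0,"y":0,"z":0,"rx":0,"ry":0,"rz":0,"gripper":60},
    {"x":0,"y":0,"z":0,"rx":0,"ry":0,"rz":0,"gripper":60}
  ]
}}

```text
time: 17.2
tcp_pos: [474.2, -141.5, 251.7]
eef_rot: [[0.093, 0.996, 0.004], [0.996, -0.093, -0.005], [-0.005, 0.004, -1.0]]
contact_force: [-0.5, 0.2, -0.5]
finger_gap: 38.3
```

{"op": "jog_arm", "data": {
  "motion": [
    {"x":0,"y":0,"z":0,"rx":0,"ry":0,"rz":0,"gripper":60},
    {"x":0,"y":0,"z":-15,"rx":0,"ry":0,"rz":0,"gripper":60},
    {"x":0,"y":0,"z":-45,"rx":0,"ry":0,"rz":0,"gripper":60},
    {"x":0,"y":0,"z":-80,"rx":0,"ry":0,"rz":0,"gripper":60},
    {"x":0,"y":0,"z":-110,"rx":0,"ry":0,"rz":0,"gripper":60}
  ]
}}

```text
time: 17.62
tcp_pos: [472.9, -141.2, 363.0]
eef_rot: [[0.094, 0.996, 0.002], [0.996, -0.094, -0.005], [-0.005, 0.002, -1.0]]
contact_force: [1.1, -0.4, 0.1]
finger_gap: 59.7
```

```bash
python3 -c "
from h import *
dial();st([0,0,0])
c=cap('wrist','e.png');t=cap('top')
W=cloud(c);I=c['pixels'].astype(int)
m=(I.max(2)<90)&(np.hypot(W[...,0]-477,W[...,1]+142)<25)&(W[...,2]>116)&(W[...,2]<126)
k=(np.nanmin(W[m],0)+np.nanmax(W[m],0))/2;print(m.sum(),k,np.degrees(np.arctan2(k[1]+110.5,k[0]-507.8)))
cv2.imwrite('pics/e.png',np.vstack([cv2.resize(c['pixels'],(480,300)),cv2.resize(t['pixels'][130:280,210:450],(480,300))])[:,:,::-1])
"
```

```text
DIAL w 731 pca 4.88 hub 5.02
t 17.67 [ 474.3 -141.9  367.7] F [0.5 0.3 3.4] gap 59.7 shift [  98.8 -489.8  361.5] yang 95.42 tilt [ 0.0109 -0.0074] q [ 0.04  0.59  0.26  2.01 -0.26  0.56  0.38]
692 [ 476.39135227 -141.82523659  120.35379113] -135.0761805738381
```

View pics/e.png

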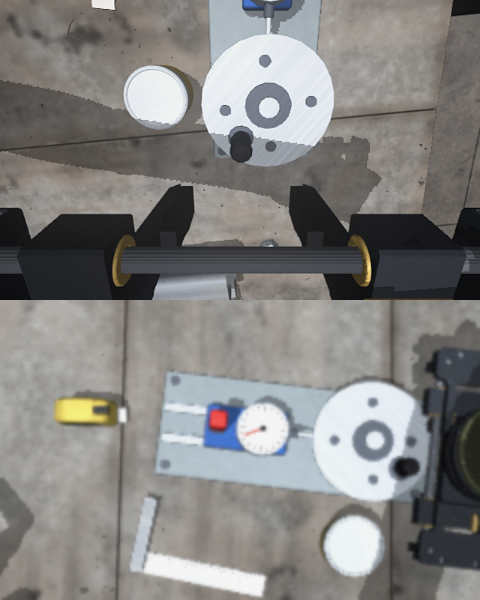

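The gripper is clear of everything, the dial reads 4.88 (the peak), and the tape, tin and square have not moved. I'll hold a moment and hand it in.

{"op": "jog_arm", "data": {
  "motion": [
    {"x":0,"y":0,"z":0,"rx":0,"ry":0,"rz":0,"gripper":60},
    {"x":0,"y":0,"z":0,"rx":0,"ry":0,"rz":0,"gripper":60},
    {"x":0,"y":0,"z":0,"rx":0,"ry":0,"rz":0,"gripper":60}
  ]
}}

```text
time: 18.02
tcp_pos: [473.3, -141.1, 362.4]
eef_rot: [[0.094, 0.996, 0.005], [0.996, -0.093, -0.006], [-0.005, 0.005, -1.0]]
contact_force: [0.4, -0.1, -0.6]
finger_gap: 59.9
```

```bash
python3 -c "
from h import *
dial();print(bot.sign_off())"
```

```text
DIAL w 726 pca 4.88 hub 5.02
the job is handed in; nothing more can be done
None
```

I slid the indicator in by its red post until the plunger was pressed about 4.4 mm. Then I turned the drum a little over one full turn by the crank knob, reading the needle from the top camera.

- **Band readings:** the band gave about 1.1 mm at its base, 3.0 mm on the false rise and 4.87 mm at the true high spot. The plunger stayed in contact at every reading and never came near bottoming out.
- **Stopping point:** I turned about 18° past the peak, then back onto it. The readings were still 4.87 mm about 2° apart, so I judge the drum to be within about 1° of the top.
- **Last checks:** after letting go and lifting clear, the dial read 4.88 mm, and the same just before handing in. By eye in the last top picture, the tape, tin and square had not moved. The robot touched nothing, and the job took about 18 s.
- **What disagreed:** the drum had started partway up the true rise, so the half-press was set there rather than on the base. The knob-grip width read 20 mm against the 22 mm given, without affecting the turn.

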